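Fit the filter and open the interlocked watering valves

ROBOT

A 6-joint arm with a two-finger parallel gripper is mounted at the origin on the work surface. World frame = base frame: x ahead of the robot, y to its left, z up, the work surface at z = 0. Lengths are in m, angles in rad, forces in N, time in s.
With the tool pointing down it reaches from about 0.35 to 0.775 m from the base axis. Payload 5.5 kg.
Tool frame: the origin (TCP) lies at the very end of the fingers, on their centre line; the grasp point (between the pads) lies 19 mm behind it (env.grip_depth is the distance from the TCP to the grasp point, in m); z points along the fingers, y is the direction in which the jaws open and shut (so a half turn about z gives the same grasp; the last joint's range is limited). The gripper opens to 85 mm and grips with 20 to 120 N. Pads are 22 mm wide; open, the fingers measure 114 mm over their backs; the gripper's body (76 mm by 85 mm) begins 54 mm behind the grasp point. The pads swing forward as they close: fully open they stand 13 mm farther back than shut.
Start: joints at [1.064, 0.313, 0.046, 1.304, 0, 1.431], TCP at [0.206, 0.537, 0.231] pointing down, gripper open.
Joint ranges: [-2.76, 2.76], [-0.86, 1.69], [-1.03, 1.26], [-2.2, 2.34], [-1.47, 1.5], [-3.14, 3.14]. Speed limits (rad/s): [2.57, 2.57, 3.14, 3.14, 3.14, 3.14].

INTERFACE

Orientations are given as a unit quaternion [w, x, y, z].
In Python, from workcell import env gives the robot as it stands.
- The arm moves only by the tool step_arm, never from a script. Its argument "series" is a list of rows, each a list of 3 entries, a list of its own where there are three numbers: the shift along the world's x, y, z in cm, then the turn about the world's z in rad, then the closure in counts, from 0 (fully open) to 255 (shut). A call has 1 to 5 rows; each row is the pose to reach, as a shift and turn from the pose measured when the call began; what a row does not reach only later rows make up. A row lasts 1/8 s, in which the tool goes at most 62.5 mm and 10.7 degrees, less where a joint would pass 70% of its speed; a pose out of reach is approached as far as the arm can. A call with a gripper value outside its range is refused whole. The fingers move at their own pace and stop on an object; "newtons" is the grip in N (left out, the last holds). Time passes only in rows, so rows that repeat a pose let the fingers close. It gives the time, the measured TCP pose, the force and the opening at its end, in the units of the state.
- env.get_state(): the state, without advancing time (a new reading comes with each control period).
- env.read_camera(name): name is "scene" or "top"; returns a dict with "frame" (384x512x3 uint8, red, green, blue), "vertical_fov" (degrees; the focal length in pixels is half the picture's height over the tangent of half this angle, whatever the lens; pixels are square), "cx", "cy" (the principal point, pixels), "dist_coeffs" ([k1, k2, p1, p2, k3] as OpenCV has them; the pictures are not rectified), "camera_from_world" (4x4, takes a point from world to camera coordinates). Camera axes: x right, y down, z forward; pixel columns grow to the right and rows downward; lengths in m; the calibration is good to about 2 mm. A picture is of the moment at which its call begins. There is no depth.
- env.hand_in(): hands the job in, once; it reports no verdict.
The state is a dict: "clock": time; "joint_pos": joint angles; "qvel": joint speeds; "tau": joint torques, N m; "tcp_pos": TCP position; "orientation": TCP orientation; "wrist_force": force on the tool from outside, world axes, zero at the start; "ft_torque": the same for the moment, N m; "finger_gap": finger opening in m.
Only numpy, scipy, OpenCV 4.12 (cv2) and the standard library are available. Lean on these libraries where they do the work, as an engineer would, in place of code of your own. Each camera call takes 0.05 s, during which the arm holds its last target.

TASK

Put the blue filter cartridge upright in the bay of the watering valve bank, all the way down, setting it down and never dropping it; it will have to be set down on the way and taken again by its other two sides. Then throw all three levers fully over, away from the robot: they are interlocked, so feel gently which one is free and never force a blocked one. Leave everything else on the bench standing where it is.

Things in the scene. Friction and masses are not known exactly. Their poses are not given: they have to be found in the camera images.
- bank: grey watering valve bank fixed to the bench: housing 100 (x) x 260 (y) x 80 mm high, three levers on top, a cartridge bay at its +y end. Origin on the bench: the housing spans y -190 to +70 mm, the bay ends at y +163. x points away from the robot. Levers are all blocked until the cartridge is home; then one order works: unmarked, not tied to colours, new every time, found by gently trying
- bay (a point): centre of the bay's floor with its plate down, at bank (0, 120, 14 mm), axes as the bank's. Two grey walls, 60 mm long (x), inner faces 29 mm to each side (y), rise to 110 mm above the bench, 6 mm above a seated cartridge. In front and behind (x) only kerbs, 5 mm thick, inner faces 34 mm from centre, tops 26 mm above the bench, on a base 12 mm high reaching 50 mm: fingers have room there
- bay_plate (a joint): how far the orange sprung plate in the bay's floor is pressed: 0 = up (8 mm proud), 0.008 m = fully down; the cartridge's own weight (over 3 N) presses it down against at most 2.5 N
- lever_red (a joint): red lever, lever of the bank: 0 = leaning 0.4 rad to the bank's -x (towards the robot), 0.8 = fully over, 0.4 rad to +x; starts at 0 to 0.06. Axis along bank y through bank (0, 10 mm, 70 mm). Stays where left. Free it takes about 3 N at the knob; blocked it stops hard at 0.12 to 0.19. A lever frees the next one in the order once past 0.64
- lever_red_knob (a point): centre of the red lever's ball knob, 24 mm across, 80 mm from the lever's axis on a bare steel stick 12 mm thick; about 144 mm above the bench at either end of the swing and 150 mm in the middle; the travel is 62 mm
- lever_yellow (a joint): yellow lever, lever of the bank: 0 = leaning 0.4 rad to the bank's -x (towards the robot), 0.8 = fully over, 0.4 rad to +x; starts at 0 to 0.06. Axis along bank y through bank (0, -60 mm, 70 mm). Stays where left. Free it takes about 3 N at the knob; blocked it stops hard at 0.12 to 0.19. A lever frees the next one in the order once past 0.64
- lever_yellow_knob (a point): centre of the yellow lever's ball knob, 24 mm across, 80 mm from the lever's axis on a bare steel stick 12 mm thick; about 144 mm above the bench at either end of the swing and 150 mm in the middle; the travel is 62 mm
- lever_blue (a joint): blue lever, lever of the bank: 0 = leaning 0.4 rad to the bank's -x (towards the robot), 0.8 = fully over, 0.4 rad to +x; starts at 0 to 0.06. Axis along bank y through bank (0, -130 mm, 70 mm). Stays where left. Free it takes about 3 N at the knob; blocked it stops hard at 0.12 to 0.19. A lever frees the next one in the order once past 0.64
- lever_blue_knob (a point): centre of the blue lever's ball knob, 24 mm across, 80 mm from the lever's axis on a bare steel stick 12 mm thick; about 144 mm above the bench at either end of the swing and 150 mm in the middle; the travel is 62 mm
- cartridge: blue filter cartridge with white bands, white top and an orange dot: a plain block 52 mm (x) by 60 mm (y) by 90 mm high (z), 0.3 to 0.55 kg, the same either way round. Origin: centre of the underside. In the bay its y axis (60 mm) lies along the bank's x, either way round
- stand: black drying stand fixed to the bench, holding the cartridge at the start (cartridge x along stand x): base 100 (x) x 85 (y) x 10 mm high, two walls 70 mm long (x), inner faces 32.5 mm to each side (y), up to 103 mm above the bench, open at -x and +x. Origin: centre of underside. Here the cartridge can be taken only by its x faces (52 mm apart), in the bay only by its y faces (60 mm)
- mat: cork mat 110 x 110 mm, 3 mm thick, fixed to the bench, empty: room to put something down. Origin: centre of the underside
- seed_box: bystander: black plastic seed box of three stacked tiers, 138 x 108 x 135 mm, origin at the centre of the underside
- pot: bystander: terracotta pot, 104 mm across, 95 mm high, origin at the centre of the underside
- spray_bottle: bystander: empty clear spray bottle, 70 mm across, 178 mm high, nozzle towards its -x, origin at the centre of the underside
- trowel: bystander: green plastic trowel lying along its x, from -140 mm (handle end) to +155 mm, 75 mm wide, 28 mm high, origin on the bench under it
- rake: bystander: aluminium hand rake with a black grip lying along its x, from -140 mm (grip end) to +125 mm, 85 mm wide, 35 mm high, origin on the bench under it
- old_cartridge: bystander: used grey cartridge with a black top, 52 x 60 x 90 mm, not wanted, origin at the centre of the underside
There are look-alikes about, which are no part of the job. Leave any purple look-alike of the cartridge alone.

How it is judged:
By the outcome, as a careful person would: the job done as asked, in the order asked, and still so for the second after the job is handed in, with the robot touching nothing.
It also fails if it takes over 72 s, if anything falls off the work surface, if the arm or the gripper's body presses on something with over 40 N, if the wrist force passes 120 N, or if a joint passes its speed limit or range.

## Working session

There is one attempt and no reset: what is moved stays moved. The work goes in short steps, Python scripts to look and compute and a tool call to move; the robot and the scene stay as the last step left them, time stands still between calls to the robot, and variables do not carry over. Pictures are saved under pics/ and viewed, and the job is handed in when it is done.

Besides the shell and the picture viewer there is one more tool, called after "Request:" in YAML: its name, and indented under it one key for each argument. step_arm: Moves the arm, as the interface text tells. Its arguments: {"type":"object","properties":{"series":{"type":"array"},"newtons":{"type":"number"}},"required":["series"]}

```bash
ls; mkdir -p pics; python3 - <<'E'
from workcell import env
import cv2, numpy as np
print(env.get_state())
for n in("scene","top"):
    c=env.read_camera(n); cv2.imwrite(f"pics/{n}0.png",c["frame"][:,:,::-1])
    print(n,{k:v for k,v in c.items() if k!="frame"})
E
```

```text
pics
{'clock': 0.0, 'joint_pos': array([1.06441195e+00, 3.14023832e-01, 4.49655603e-02, 1.30360566e+00,
       2.04295931e-05, 1.43118389e+00]), 'qvel': array([-1.20095277e-03, -6.84461978e-04,  8.72082467e-05, -1.37144627e-03,
       -6.15221540e-04, -1.17268160e-03]), 'tau': array([-1.88217207e-03, -4.80624819e+01,  2.98534942e+01,  1.94312580e-02,
       -2.87750927e-04,  9.33769968e-06]), 'tcp_pos': array([0.20595281, 0.53629425, 0.23039006]), 'orientation': array([-3.06086036e-04,  1.82359738e-01,  9.83231435e-01, -8.82271283e-04]), 'wrist_force': array([-0.44065505,  0.17025406, -0.65404848]), 'ft_torque': array([-0.01841759,  0.00032338, -0.04902901]), 'finger_gap': 0.08549923407021502}
scene {'vertical_fov': 44.3521904592287, 'cx': 252.5670316199203, 'cy': 194.27297262649745, 'dist_coeffs': array([-0.15463635,  0.        ,  0.        ,  0.        ,  0.        ]), 'camera_from_world': array([[ 0.24342283,  0.96991645, -0.00272169, -0.10443521],
       [ 0.52685464, -0.13458126, -0.83923303, -0.19204667],
       [-0.81435221,  0.20285455, -0.54376513,  1.83527114],
       [ 0.        ,  0.        ,  0.        ,  1.        ]])}
top {'vertical_fov': 56.554217859039824, 'cx': 254.51606025146074, 'cy': 188.37300081704004, 'dist_coeffs': array([-0.09537833,  0.        ,  0.        ,  0.        ,  0.        ]), 'camera_from_world': array([[ 0.01609897, -0.99975035, -0.01549378, -0.00251483],
       [-0.99172031, -0.01399135, -0.12765214,  0.56222329],
       [ 0.1274035 ,  0.01742056, -0.99169797,  1.17646446],
       [ 0.        ,  0.        ,  0.        ,  1.        ]])}
```

```bash
python3 - <<'E'
import cv2
for n in("scene0","top0"):
    i=cv2.imread(f"pics/{n}.png"); cv2.imwrite(f"pics/{n}b.png",cv2.resize(i,(800,600),interpolation=cv2.INTER_CUBIC))
E
```

```text
(no output)
```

View pics/scene0b.png

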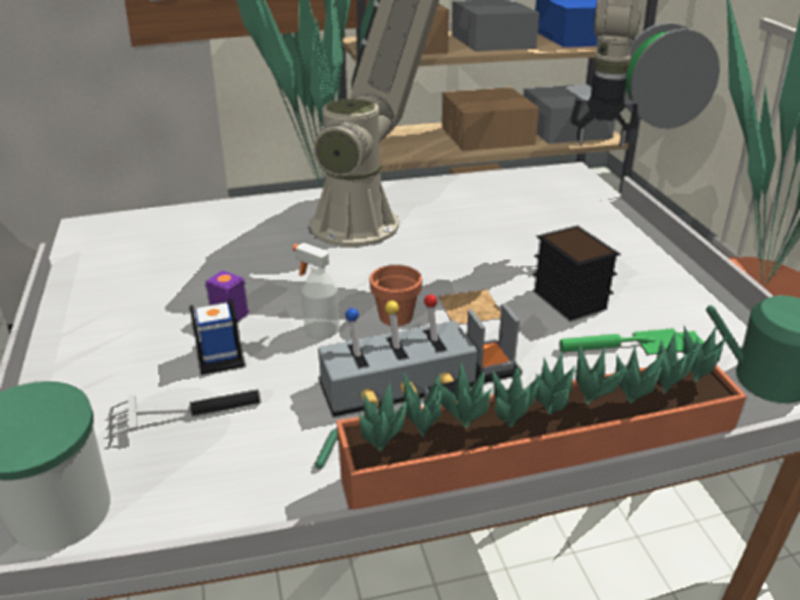

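View pics/top0b.png

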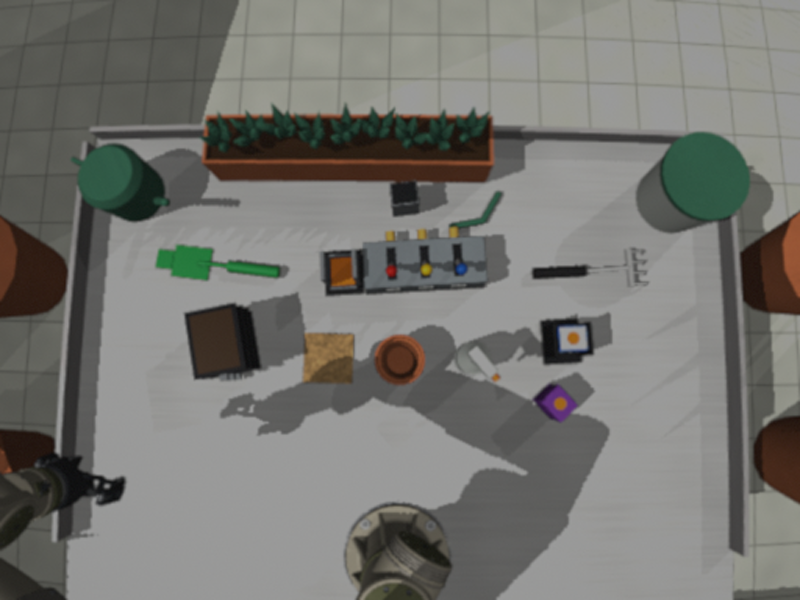

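The wanted cartridge is the blue one with a white top in the black stand, at top view (573,338) and scene view (215,338) in the 800 px pictures. It could be confused with the purple one at (556,402) / (227,293), or the black-topped grey one behind the bank at (404,197). I'll check it in crops.

```bash
cat > h.py <<'E'
import cv2, numpy as np
from workcell import env
from scipy.optimize import least_squares
def cam(n,c=None):
    c=c or env.read_camera(n)
    h,w=c["frame"].shape[:2]; f=h/2/np.tan(np.radians(c["vertical_fov"])/2)
    return dict(K=np.array([[f,0,c["cx"]],[0,f,c["cy"]],[0,0,1.]]),d=np.array(c["dist_coeffs"],float),T=np.array(c["camera_from_world"]),im=c["frame"])
def proj(C,P):
    P=np.atleast_2d(np.asarray(P,float)); rv,_=cv2.Rodrigues(C["T"][:3,:3])
    return cv2.projectPoints(P.reshape(-1,1,3),rv,C["T"][:3,3],C["K"],C["d"])[0].reshape(-1,2)
def ray(C,uv):
    n=cv2.undistortPoints(np.array(uv,float).reshape(-1,1,2),C["K"],C["d"]).reshape(-1,2)
    R=C["T"][:3,:3]; o=-R.T@C["T"][:3,3]
    return o,np.c_[n,np.ones(len(n))]@R
def onz(C,uv,z):
    o,d=ray(C,uv); z=np.broadcast_to(z,len(d)); return o+d*((z-o[2])/d[:,2])[:,None]
def tri(Cs,uvs):
    A=np.zeros((3,3));b=np.zeros(3)
    for C,uv in zip(Cs,uvs):
        o,d=ray(C,[uv]); d=d[0]/np.linalg.norm(d[0]); M=np.eye(3)-np.outer(d,d); A+=M;b+=M@o
    return np.linalg.solve(A,b)
def crop(C,x0,y0,x1,y1,s,name):
    i=cv2.resize(C["im"][y0:y1,x0:x1,::-1],None,fx=s,fy=s,interpolation=cv2.INTER_CUBIC)
    for x in range((x0+9)//10*10,x1,10): cv2.putText(i,str(x),(int((x+.5-x0)*s),9),0,.33,(0,0,255)); cv2.line(i,(int((x+.5-x0)*s),10),(int((x+.5-x0)*s),16),(0,0,255))
    for y in range((y0+9)//10*10,y1,10): cv2.putText(i,str(y),(0,int((y+.5-y0)*s)),0,.33,(0,0,255)); cv2.line(i,(22,int((y+.5-y0)*s)),(28,int((y+.5-y0)*s)),(0,0,255))
    cv2.imwrite("pics/"+name,i)
E
python3 - <<'E'
from h import *
import pickle
T=cam("top");S=cam("scene"); pickle.dump((T,S),open("c0.pkl","wb"))
crop(T,330,190,400,280,6,"c_t_cart.png"); crop(S,110,165,170,245,7,"c_s_cart.png")
crop(T,185,140,325,255,5.5,"c_t_bank.png"); crop(S,195,180,340,265,5.5,"c_s_bank.png")
E
```

```text
(no output)
```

View pics/c_t_cart.png

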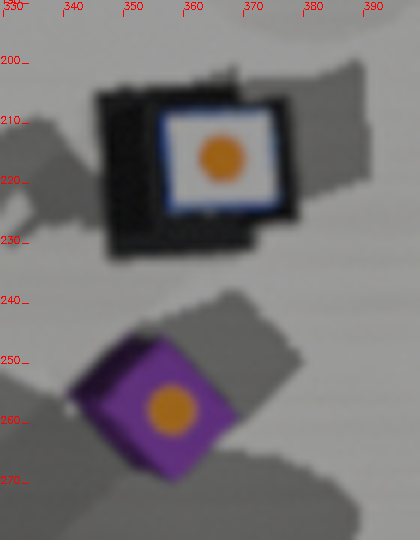

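View pics/c_s_cart.png

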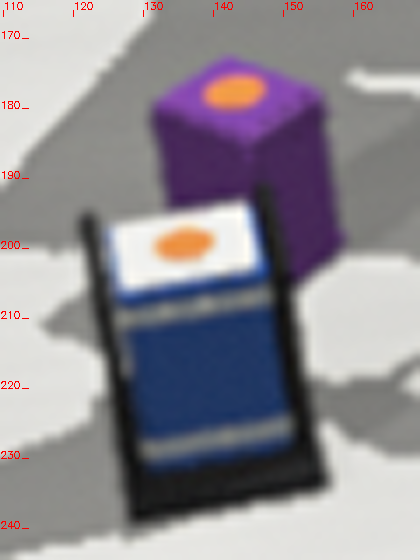

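View pics/c_t_bank.png

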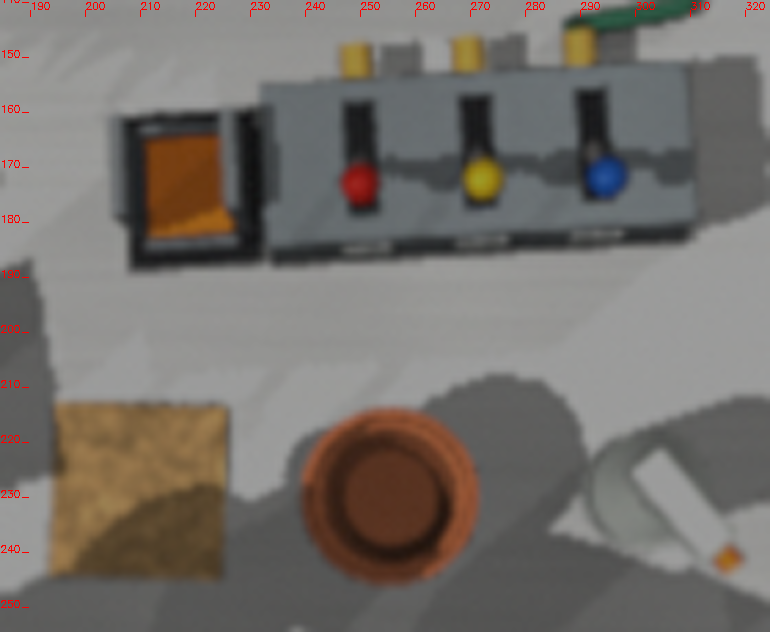

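View pics/c_s_bank.png

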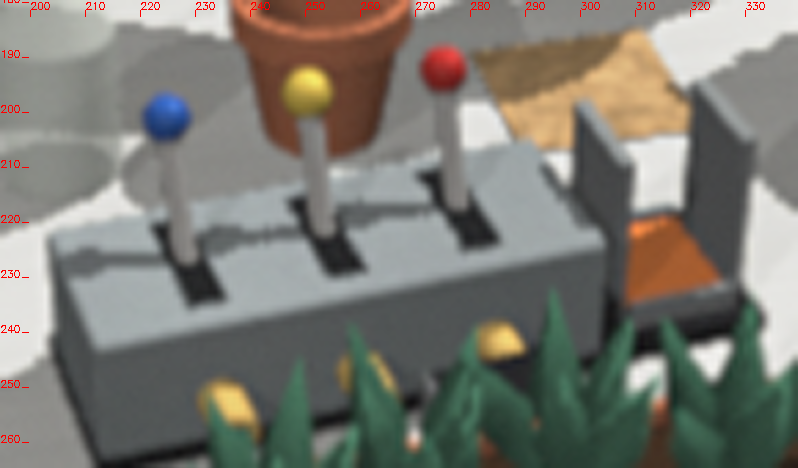

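The crops confirm the choice: blue body, white top, orange dot at top (366,216), scene (136,199), standing in the black stand. The purple one is at top (358,258), and the grey one stays behind the bank. Next I fit poses from both views.

```bash
cat > fit.py <<'E'
from h import *
import pickle
T,S=pickle.load(open("c0.pkl","rb"))
def px(pts,s,x0,y0): return np.array(pts,float)/s+[x0-.5,y0-.5]
def w(p,L):
    x,y,a=p; L=np.array(L,float); c,s=np.cos(a),np.sin(a)
    return np.c_[x+c*L[:,0]-s*L[:,1],y+s*L[:,0]+c*L[:,1],L[:,2]]
def fit(obs,p0):
    f=lambda p:np.concatenate([(proj(C,w(p,L))-uv).ravel() for C,L,uv in obs])
    r=least_squares(f,p0,loss="soft_l1"); return r.x,np.round(r.fun.reshape(-1,2),1)
if __name__=="__main__":
    tc=lambda p:px(p,6,330,190); sc=lambda p:px(p,7,110,165); tb=lambda p:px(p,5.5,185,140); sb=lambda p:px(p,5.5,195,180)
    print("dot tri",tri([T,S],[tc([(222,159)])[0],sc([(184,244)])[0]]))
    kn={}
    for n,a,b in (("red",(360,184),(443,68)),("yel",(484,179),(307,92)),("blu",(607,176),(167,117))):
        kn[n]=tri([T,S],[tb([a])[0],sb([b])[0]]); print(n,kn[n])
    H=[(.05,.07,.08),(.05,-.19,.08),(-.05,-.19,.08),(-.05,.07,.08)]
    bank,res=fit([(T,H,tb([(262,85),(690,62),(693,222),(272,247)])),(S,[H[2],H[1],H[0],H[3]],sb([(50,238),(98,349),(605,240),(535,142)]))],[.5,0,0]); print("bank",bank,res.tolist())
    Q=[(.026,.03,.1),(.026,-.03,.1),(-.026,-.03,.1),(-.026,.03,.1)]
    ob=[(T,Q,tc([(161,110),(273,107),(282,205),(168,212)])),(S,[Q[2],Q[1],Q[0],Q[3]],sc([(105,221),(122,297),(269,275),(248,203)]))]
    cart,res=fit(ob,[.45,-.25,0]); print("cart",cart,res.tolist())
    M=[(.055,.055,.003),(.055,-.055,.003),(-.055,-.055,.003),(-.055,.055,.003)]
    mat,res=fit([(T,M,tb([(55,403),(228,405),(222,578),(48,575)]))],[.45,.1,0]); print("mat",mat,res.tolist())
    pickle.dump((bank,cart,mat),open("p.pkl","wb"))
    def draw(C,im,p,boxes,off,s):
        for (x0,x1,y0,y1,z0,z1) in boxes:
            V=[(x,y,z) for x in(x0,x1) for y in(y0,y1) for z in(z0,z1)]
            U=(proj(C,w(p,V))+.5-off)*s
            for i in range(8):
                for j in range(i):
                    if bin(i^j).count("1")==1: cv2.line(im,tuple(map(int,U[i])),tuple(map(int,U[j])),(0,255,0),1)
    BB=[(-.05,.05,-.19,.07,0,.08),(-.03,.03,.149,.155,.012,.11),(-.03,.03,.085,.091,.012,.11),(-.05,.05,.07,.163,0,.012),(.034,.039,.09,.15,.012,.026)]
    for C,n,off,s,(x1,y1) in((T,"c_t_bank",(185,140),5.5,0 or (325,255)),(S,"c_s_bank",(195,180),5.5,(340,265))):
        i=cv2.imread(f"pics/{n}.png"); draw(C,i,bank,BB,np.array(off),s); draw(C,i,mat,[(-.055,.055,-.055,.055,0,.003)],np.array(off),s); cv2.imwrite(f"pics/{n}_o.png",i)
    SB=[(-.05,.05,-.0425,.0425,0,.01),(-.035,.035,.0325,.0385,.01,.103),(-.035,.035,-.0385,-.0325,.01,.103),(-.026,.026,-.03,.03,.01,.1)]
    ims=[]
    for C,n,off,s in((T,"c_t_cart",(330,190),6),(S,"c_s_cart",(110,165),7)):
        i=cv2.imread(f"pics/{n}.png"); draw(C,i,cart,SB,np.array(off),s); ims.append(i[:540,:400])
    cv2.imwrite("pics/cart_o.png",np.hstack(ims))
E
python3 fit.py
```

```text
dot tri [ 0.46967442 -0.35252769  0.10553079]
red [0.59580198 0.02000318 0.14966611]
yel [ 0.59961364 -0.04973741  0.14933596]
blu [ 0.60243754 -0.11926323  0.14811722]
bank [0.62303699 0.01279626 0.071427  ] [[-1.5, -0.2], [-1.1, -0.4], [0.7, 0.2], [-1.9, 0.1], [-1.3, -1.2], [-1.1, 0.6], [0.6, 1.3], [-0.6, -0.7]]
cart [ 0.4689957  -0.3527569   0.06899659] [[-0.5, 0.9], [-0.8, 0.3], [-0.8, 0.2], [-0.3, 0.1], [-0.2, 1.8], [-1.0, 0.7], [-0.6, 0.1], [0.1, 0.8]]
mat [ 0.4241731   0.1595865  -0.00228763] [[-0.1, -0.4], [-0.1, -0.2], [0.2, 0.4], [0.0, 0.2]]
```

```bash
sleep 0.1
```

```text
(no output)
```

View pics/cart_o.png

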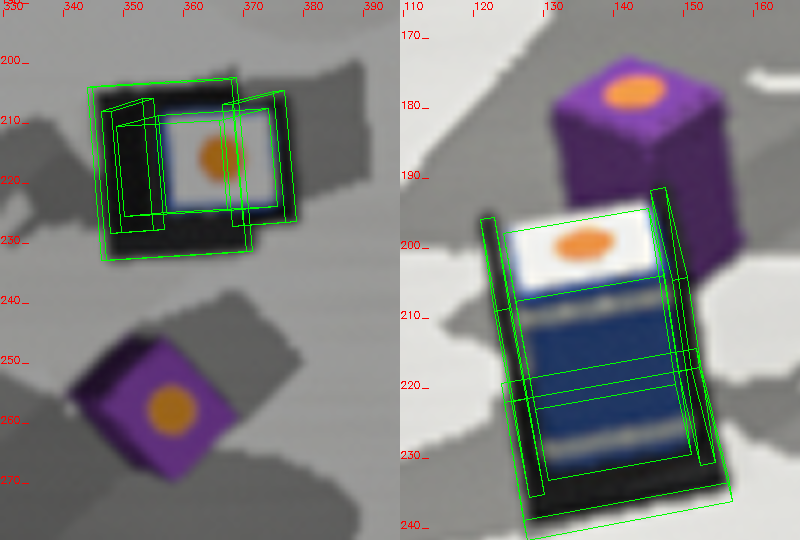

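View pics/c_t_bank_o.png

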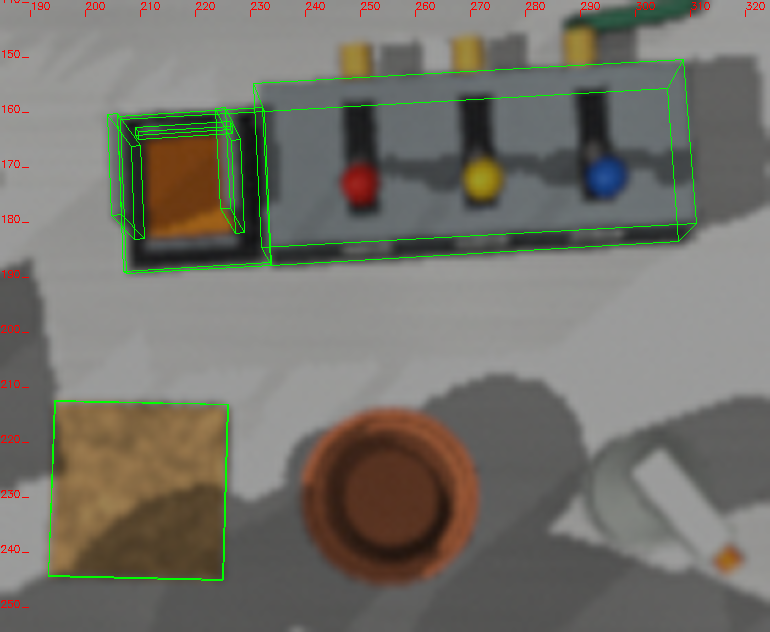

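View pics/c_s_bank_o.png

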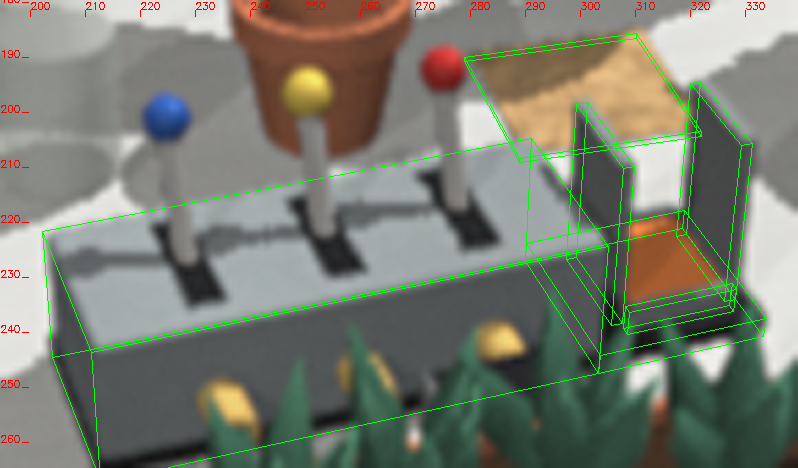

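Request:
step_arm:
  series:
    - [[2.5,-5.5,1],-0.15,0]
    - [[5,-11,2],-0.3,0]
    - [[7.5,-16.5,3],-0.45,0]
    - [[10,-22,3],-0.6,0]
    - [[12.5,-27,3],-0.75,0]
  newtons: 40

```text
clock: 0.82
tcp_pos: [0.3315, 0.2647, 0.2609]
orientation: [-0.0, 0.532, 0.847, -0.0]
wrist_force: [1.5, 0.3, -0.3]
finger_gap: 0.0854
```

Request:
step_arm:
  series:
    - [[3,-5.2,0],-0.15,0]
    - [[6,-10.4,0],-0.3,0]
    - [[8,-16,0],-0.38,0]
    - [[9.5,-21.8,0],-0.38,0]
    - [[10.5,-27.8,0],-0.38,0]

```text
clock: 1.45
tcp_pos: [0.4369, -0.0153, 0.2609]
orientation: [0.0, 0.682, 0.731, 0.0]
wrist_force: [1.1, -0.3, 0.4]
finger_gap: 0.0854
```

Request:
step_arm:
  series:
    - [[0.8,-6.1,0],0,0]
    - [[1.6,-12.2,0],0,0]
    - [[2.4,-18.3,0],0,0]
    - [[3,-24.4,-1],0,0]
    - [[3.2,-30,-4],0,0]

```text
clock: 2.08
tcp_pos: [0.4697, -0.3175, 0.2223]
orientation: [0.002, 0.682, 0.731, 0.0]
wrist_force: [-0.2, -0.0, -0.1]
finger_gap: 0.0852
```

```bash
python3 - <<'E'
from h import *
s=env.get_state(); print(s["clock"],s["tcp_pos"],s["orientation"],s["finger_gap"])
E
```

```text
2.075 [ 0.46967781 -0.3174856   0.22229661] [2.01142589e-03 6.82421767e-01 7.30955836e-01 2.28877046e-04] 0.08520529126357361
```

Request:
step_arm:
  series:
    - [[0,-2,-3],0,0]
    - [[0,-3.5,-6],0,0]
    - [[0,-3.5,-6.2],0,0]

```text
clock: 2.45
tcp_pos: [0.4681, -0.3521, 0.1575]
orientation: [-0.001, 0.683, 0.73, 0.0]
wrist_force: [-0.8, 0.6, 0.4]
finger_gap: 0.0854
```

```bash
python3 - <<'E'
from h import *
import pickle
T=cam("top");S=cam("scene")
s=env.get_state(); print(s["clock"],s["tcp_pos"],s["orientation"],s["finger_gap"])
pickle.dump((T,S,s),open("c1.pkl","wb"))
crop(T,325,180,410,270,6,"d_t.png"); crop(S,100,120,190,245,6,"d_s.png")
for C in(T,S): print(proj(C,[s["tcp_pos"]]))
E
```

```text
2.55 [ 0.46946679 -0.35193851  0.16039073] [1.41385497e-03 6.82436248e-01 7.30943667e-01 3.51912891e-04] 0.08548778018793216
[[371.31987137 215.09926638]]
[[133.00538692 182.76617273]]
```

View pics/d_t.png

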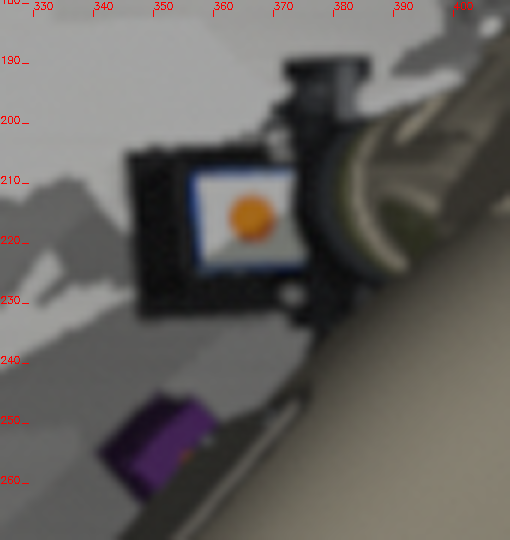

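View pics/d_s.png

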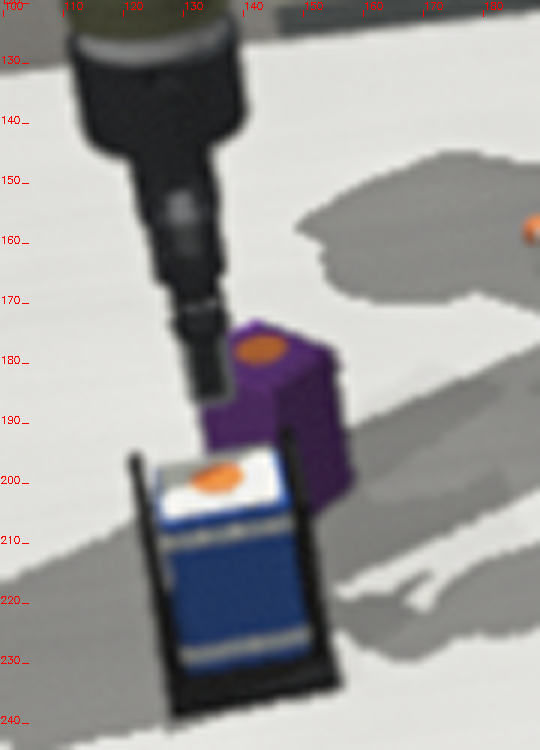

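```bash
python3 - <<'E'
from h import *
import pickle
T,S,s=pickle.load(open("c1.pkl","rb"))
t=s["tcp_pos"]; a=.068
j=np.array([np.cos(a),np.sin(a),0]); k=np.array([-j[1],j[0],0])
for d in (.043,.057):
  for z in(0,.013):
    for e in(-.011,.011):
      for sg in (1,-1):
        P=t+sg*d*j+e*k+[0,0,z]
        print(sg,d,z,e,"topcrop",((proj(T,[P])[0]+.5-[325,180])*6).round(),"scenecrop",((proj(S,[P])[0]+.5-[100,120])*6).round())
E
```

```text
1 0.043 0 -0.011 topcrop [295. 128.] scenecrop [186. 431.]
-1 0.043 0 -0.011 topcrop [310. 298.] scenecrop [169. 338.]
1 0.043 0 0.011 topcrop [252. 130.] scenecrop [235. 423.]
-1 0.043 0 0.011 topcrop [267. 300.] scenecrop [215. 331.]
1 0.043 0.013 -0.011 topcrop [303. 125.] scenecrop [182. 407.]
-1 0.043 0.013 -0.011 topcrop [318. 297.] scenecrop [165. 315.]
1 0.043 0.013 0.011 topcrop [260. 128.] scenecrop [231. 398.]
-1 0.043 0.013 0.011 topcrop [275. 300.] scenecrop [211. 307.]
1 0.057 0 -0.011 topcrop [292. 100.] scenecrop [189. 447.]
-1 0.057 0 -0.011 topcrop [312. 325.] scenecrop [166. 324.]
1 0.057 0 0.011 topcrop [250. 103.] scenecrop [238. 439.]
-1 0.057 0 0.011 topcrop [269. 328.] scenecrop [212. 317.]
1 0.057 0.013 -0.011 topcrop [300.  98.] scenecrop [185. 423.]
-1 0.057 0.013 -0.011 topcrop [320. 325.] scenecrop [162. 301.]
1 0.057 0.013 0.011 topcrop [257. 100.] scenecrop [235. 414.]
-1 0.057 0.013 0.011 topcrop [277. 328.] scenecrop [208. 293.]
```

```bash
cat > fit2.py <<'E'
from fit import *
tc=lambda p:px(p,6,330,190); sc=lambda p:px(p,7,110,165); tb=lambda p:px(p,5.5,185,140); sb=lambda p:px(p,5.5,195,180)
H=[(.05,.07,.08),(.05,-.19,.08),(-.05,-.19,.08),(-.05,.07,.08)]
Q=[(.026,.03,.1),(.026,-.03,.1),(-.026,-.03,.1),(-.026,.03,.1)]
L=lambda y,a=-.37:[(80e-3*np.sin(a),y,.07+.08*np.cos(a))]
def f(p):
    b,c,o=p[:3],p[3:6],p[6:8]
    r=[proj(T,w(b,H))-tb([(262,85),(690,62),(693,222),(272,247)]), proj(S,w(b,[H[2],H[1],H[0],H[3]]))+o-sb([(50,238),(98,349),(605,240),(535,142)]),
     proj(T,w(c,Q))-tc([(161,110),(273,107),(282,205),(168,212)]), proj(S,w(c,[Q[2],Q[1],Q[0],Q[3]]))+o-sc([(105,221),(122,297),(269,275),(248,203)])]
    for y,a,bb in((.01,(360,184),(443,68)),(-.06,(484,179),(307,92)),(-.13,(607,176),(167,117))):
        r+=[proj(T,w(b,L(y)))-tb([a]),proj(S,w(b,L(y)))+o-sb([bb])]
    return np.concatenate([x.ravel() for x in r])
r=least_squares(f,[.62,.01,.07,.469,-.353,.07,0,0],loss="soft_l1")
print(r.x.round(4)); print(r.fun.reshape(-1,2).round(1).tolist())
print("bay",w(r.x[:3],[(0,.12,.014)]))
E
python3 fit2.py
```

```text
[ 0.6236  0.0105  0.0707  0.47   -0.3548  0.0669  1.2154 -1.007 ]
[[-0.7, -0.4], [-0.4, -0.6], [1.4, 0.1], [-1.2, -0.0], [-0.9, -2.0], [-0.8, -0.1], [1.1, 0.5], [-0.1, -1.5], [0.2, 0.5], [-0.1, 0.0], [-0.2, -0.1], [0.4, -0.2], [0.3, 1.0], [-0.5, -0.0], [-0.2, -0.6], [0.6, 0.1], [0.2, 0.7], [-0.0, 0.3], [0.1, 0.4], [0.1, 0.4], [0.2, -0.3], [0.3, 0.5]]
bay [[0.61510976 0.13017033 0.014     ]]
```

Request:
step_arm:
  series:
    - [[0.05,-0.25,-3],0,0]
    - [[0.05,-0.25,-6],0,0]
    - [[0.05,-0.25,-9],0,0]
    - [[0.05,-0.25,-10.8],0,0]
    - [[0.05,-0.25,-10.8],0,0]

```text
clock: 3.18
tcp_pos: [0.4701, -0.3533, 0.0528]
orientation: [0.001, 0.682, 0.731, 0.0]
wrist_force: [0.5, 0.4, 0.5]
finger_gap: 0.0853
```

Request:
step_arm:
  series:
    - [[0,0,0],0,90]
    - [[0,0,0],0,140]
    - [[0,0,0],0,200]
    - [[0,0,0],0,255]
    - [[0,0,0],0,255]
  newtons: 40

```text
clock: 3.8
tcp_pos: [0.4709, -0.354, 0.0547]
orientation: [0.002, 0.682, 0.731, 0.001]
wrist_force: [-0.6, 0.9, 6.8]
finger_gap: 0.0517
```

Request:
step_arm:
  series:
    - [[0,0,1],0,255]
    - [[0,0,3],0,255]
    - [[0,0,6],0,255]
    - [[0,0,10],0,255]
    - [[0,0,14],0,255]
  newtons: 50

```text
clock: 4.42
tcp_pos: [0.4705, -0.3536, 0.1959]
orientation: [0.002, 0.682, 0.731, 0.001]
wrist_force: [0.1, -0.2, -2.7]
finger_gap: 0.0517
```

Request:
step_arm:
  series:
    - [[0,1,5],0.15,255]
    - [[-0.5,6,8],0.32,255]
    - [[-1,12,9],0.5,255]
    - [[-1.5,18,9],0.67,255]
    - [[-2,24,9],0.84,255]

```text
clock: 5.05
tcp_pos: [0.4499, -0.1118, 0.2865]
orientation: [0.002, 0.322, 0.947, 0.001]
wrist_force: [1.6, 1.1, -3.8]
finger_gap: 0.0515
```

Request:
step_arm:
  series:
    - [[-0.5,6,0],0.18,255]
    - [[-1,12,0],0.36,255]
    - [[-1.5,18,0],0.54,255]
    - [[-2,24,-2],0.72,255]
    - [[-2.6,27.3,-5],0.73,255]

```text
clock: 5.68
tcp_pos: [0.4239, 0.1638, 0.2372]
orientation: [0.003, -0.039, 0.999, 0.002]
wrist_force: [-0.2, 0.2, -4.4]
finger_gap: 0.0515
```

```bash
python3 - <<'E'
from h import *
s=env.get_state(); q=s["orientation"];print(s["clock"],s["tcp_pos"],2*np.arctan2(q[2],q[1])-np.pi/2,s["finger_gap"])
E
```

```text
5.675 [0.42393404 0.16380247 0.23718473] 1.6489730342190456 0.05151767191604871
```

Request:
step_arm:
  series:
    - [[0,-0.4,-5],0,255]
    - [[0,-0.4,-10],0,255]
    - [[0,-0.4,-14.5],0,255]
    - [[0,-0.4,-17.5],0,255]
    - [[0,-0.4,-17.8],0,255]

```text
clock: 6.3
tcp_pos: [0.4217, 0.1594, 0.0576]
orientation: [0.0, -0.039, 0.999, 0.002]
wrist_force: [0.4, 1.2, -3.7]
finger_gap: 0.0516
```

Request:
step_arm:
  series:
    - [[0,0,-0.3],0,255]
    - [[0,0,-0.6],0,255]
    - [[0,0,-0.8],0,255]

```text
clock: 6.68
tcp_pos: [0.4225, 0.1595, 0.0504]
orientation: [0.001, -0.039, 0.999, 0.002]
wrist_force: [-0.2, -0.6, -3.2]
finger_gap: 0.0517
```

Request:
step_arm:
  series:
    - [[0,0,-0.15],0,255]
    - [[0,0,-0.15],0,255]

```text
clock: 6.92
tcp_pos: [0.4227, 0.1596, 0.0491]
orientation: [0.001, -0.039, 0.999, 0.002]
wrist_force: [-0.1, 0.1, -2.7]
finger_gap: 0.0514
```

Request:
step_arm:
  series:
    - [[0,0,-0.2],0,255]
    - [[0,0,-0.2],0,255]

```text
clock: 7.18
tcp_pos: [0.423, 0.1596, 0.0477]
orientation: [0.002, -0.039, 0.999, 0.002]
wrist_force: [-2.1, -0.4, 3.3]
finger_gap: 0.0514
```

Request:
step_arm:
  series:
    - [[0,0,0],0,120]
    - [[0,0,0],0,60]
    - [[0,0,0],0,0]
    - [[0,0,0],0,0]

```text
clock: 7.68
tcp_pos: [0.4233, 0.1596, 0.0478]
orientation: [0.002, -0.039, 0.999, 0.002]
wrist_force: [0.4, 0.2, -0.7]
finger_gap: 0.0852
```

Request:
step_arm:
  series:
    - [[0,0,3],0,0]
    - [[0,0,7],0,0]
    - [[0,0,11],-0.1,0]
    - [[0,0,13],-0.28,0]
    - [[0,0,13],-0.46,0]

```text
clock: 8.3
tcp_pos: [0.4248, 0.1599, 0.1799]
orientation: [0.005, 0.193, 0.981, 0.003]
wrist_force: [-0.1, -0.2, -0.2]
finger_gap: 0.0854
```

Request:
step_arm:
  series:
    - [[-2,1,2],-0.18,0]
    - [[-4,2,4],-0.36,0]
    - [[-6,3,5],-0.54,0]
    - [[-6,3,5],-0.72,0]
    - [[-6,3,5],-0.9,0]

```text
clock: 8.93
tcp_pos: [0.3646, 0.1902, 0.2303]
orientation: [0.006, 0.602, 0.798, 0.001]
wrist_force: [0.4, 0.1, -0.0]
finger_gap: 0.0858
```

```bash
python3 - <<'E'
from h import *
import pickle
T=cam("top");S=cam("scene")
s=env.get_state(); q=s["orientation"];print(s["clock"],s["tcp_pos"],2*np.arctan2(q[2],q[1])-np.pi/2,s["finger_gap"])
pickle.dump((T,S,s),open("c2.pkl","wb"))
crop(T,185,130,275,265,5,"e_t.png"); crop(S,230,130,345,250,6,"e_s.png")
E
```

```text
9.025 [0.36469512 0.19004784 0.23003245] 0.2828882798940684 0.08516072812151365
```

View pics/e_t.png

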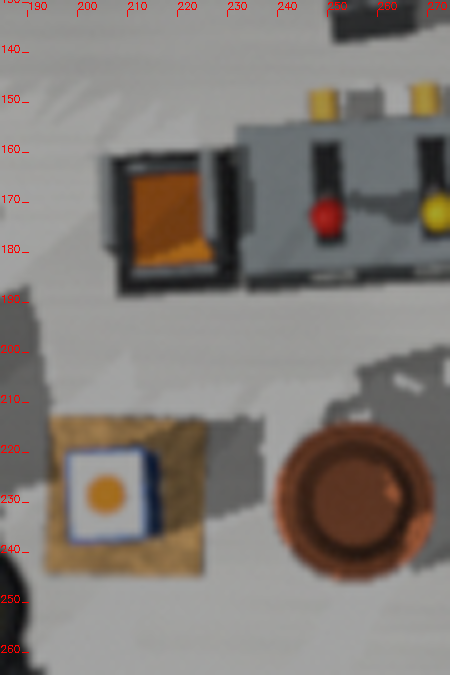

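View pics/e_s.png

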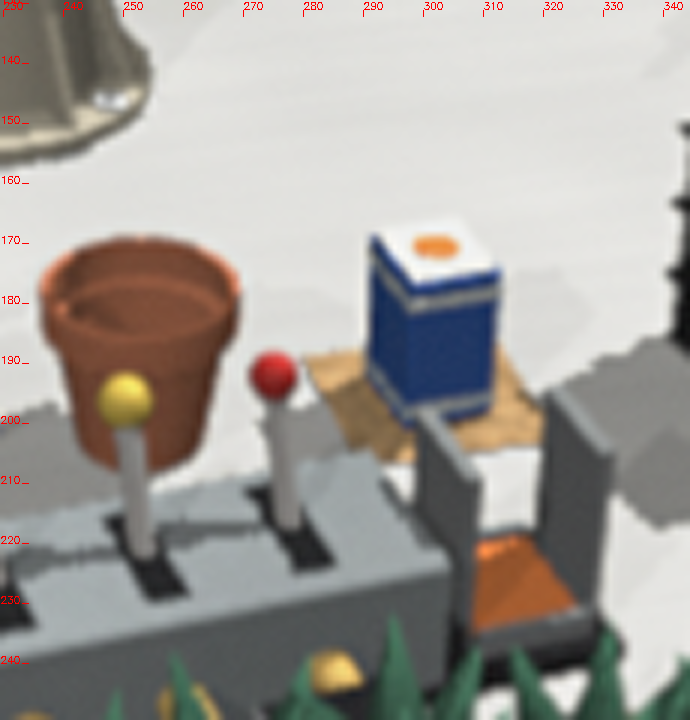

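```bash
cat > fit3.py <<'E'
from fit import *
T,S,s=pickle.load(open("c2.pkl","rb"))
te=lambda p:px(p,5,185,130); se=lambda p:px(p,6,230,130)
# world-aligned box: 60 along x, 52 along y
Q=[(.03,.026,.093),(.03,-.026,.093),(-.03,-.026,.093),(-.03,.026,.093)]
print("top",fit([(T,Q,te([(65,449),(147,448),(151,538),(69,543)]))],[.42,.16,.07]))
print("dot",onz(T,te([(106,495)]),.093))
off=np.array([1.2154,-1.007])
print("scene dot",onz(S,se([(436,247)])-off,.093))
print("tri dot",tri([T,S],[te([(106,495)])[0],se([(436,247)])[0]-off]))
# bay plate top in top view & wall tops
print(proj(T,w([.6236,.0105,.0707],[(.03,.149,.11),(-.03,.149,.11),(.03,.091,.11),(-.03,.091,.11)]))*5+2.5-np.array([185,130])*5)
print(proj(S,w([.6236,.0105,.0707],[(.03,.149,.11),(-.03,.149,.11),(.03,.091,.11),(-.03,.091,.11)]))*6+off*6+3-np.array([230,130])*6)
E
python3 fit3.py
```

```text
top (array([0.42341299, 0.15816648, 0.06643389]), array([[ 0.2,  0.1],
       [-0.1, -0.5],
       [-0.2,  0.3],
       [ 0.1,  0.1]]))
dot [[0.42297131 0.15940378 0.093     ]]
scene dot [[0.41871026 0.15948397 0.093     ]]
tri dot [0.42279261 0.15849894 0.09551463]
[[110.42966514 152.57492069]
 [113.77393823 244.0273187 ]
 [199.70348422 147.33666597]
 [203.70527706 238.88203802]]
[[601.83386004 454.25249989]
 [546.40053326 386.27988135]
 [485.64346051 477.31685507]
 [433.53990921 407.62892687]]
```

Request:
step_arm:
  series:
    - [[3,-1.5,-1],-0.1,0]
    - [[5.8,-3.1,-3],-0.205,0]
    - [[5.8,-3.1,-7],-0.205,0]
    - [[5.8,-3.1,-11],-0.205,0]
    - [[5.8,-3.1,-15],-0.205,0]

```text
clock: 9.65
tcp_pos: [0.4229, 0.1589, 0.0788]
orientation: [0.005, 0.678, 0.735, 0.0]
wrist_force: [0.6, 0.1, 0.1]
finger_gap: 0.0853
```

Request:
step_arm:
  series:
    - [[0,0,-2.8],0,0]
    - [[0,0,-2.9],0,0]
    - [[0,0,-2.9],0,0]

```text
clock: 10.02
tcp_pos: [0.4235, 0.159, 0.0506]
orientation: [0.006, 0.677, 0.736, 0.0]
wrist_force: [0.9, -1.2, 0.4]
finger_gap: 0.0855
```

Request:
step_arm:
  series:
    - [[0,0,0],0,70]
    - [[0,0,0],0,140]
    - [[0,0,0],0,255]
    - [[0,0,0],0,255]
  newtons: 50

```text
clock: 10.52
tcp_pos: [0.4246, 0.1592, 0.0523]
orientation: [0.007, 0.677, 0.736, 0.002]
wrist_force: [0.5, -0.3, 5.7]
finger_gap: 0.0597
```

Request:
step_arm:
  series:
    - [[0,0,1],0,255]
    - [[0,0,4],0,255]
    - [[0,0,9],0,255]
    - [[0,0,14],0,255]
    - [[0,0,14.5],0,255]

```text
clock: 11.15
tcp_pos: [0.427, 0.1597, 0.2016]
orientation: [0.009, 0.677, 0.736, 0.005]
wrist_force: [0.7, -0.3, -3.7]
finger_gap: 0.0594
```

```bash
python3 - <<'E'
from h import *
s=env.get_state(); q=s["orientation"];print(s["clock"],s["tcp_pos"],q,2*np.arctan2(q[2],q[1])-np.pi/2,s["finger_gap"],s["wrist_force"],s["joint_pos"])
from scipy.spatial.transform import Rotation as R
print(R.from_quat([q[1],q[2],q[3],q[0]]).as_matrix())
E
```

```text
11.15 [0.42703086 0.15971616 0.20162761] [0.00888669 0.67693556 0.73597343 0.00473   ] 0.08352066016589088 0.05935716025702257 [ 0.67972028 -0.25161978 -3.67639855] [ 0.18727989  0.08169686 -0.31697776  1.15391999 -0.00860837  1.67447721]
[[-0.08335854  0.99632912  0.01948455]
 [ 0.99649725  0.08347174 -0.00506913]
 [-0.00667693  0.01899375 -0.99979731]]
```

Request:
step_arm:
  series:
    - [[4,-0.6,0.5],-0.012,255]
    - [[9,-1.4,0.5],-0.012,255]
    - [[14,-2.2,0.5],-0.012,255]
    - [[18,-2.9,0.5],-0.012,255]
    - [[18.7,-2.95,0.5],-0.012,255]

```text
clock: 11.78
tcp_pos: [0.6155, 0.1293, 0.2041]
orientation: [0.008, 0.682, 0.731, 0.004]
wrist_force: [-0.6, -1.0, -4.3]
finger_gap: 0.0597
```

```bash
python3 - <<'E'
from h import *
import pickle
T=cam("top");S=cam("scene")
s=env.get_state(); q=s["orientation"];print(s["clock"],s["tcp_pos"],q,2*np.arctan2(q[2],q[1])-np.pi/2,s["finger_gap"])
pickle.dump((T,S,s),open("c3.pkl","wb"))
crop(T,185,130,275,230,6,"f_t.png"); crop(S,250,110,350,250,5,"f_s.png")
E
```

```text
11.875 [0.6134903  0.1299406  0.20466733] [0.0077026  0.68150487 0.73176508 0.00341293] 0.07109615864991614 0.059271136720828205
```

View pics/f_t.png

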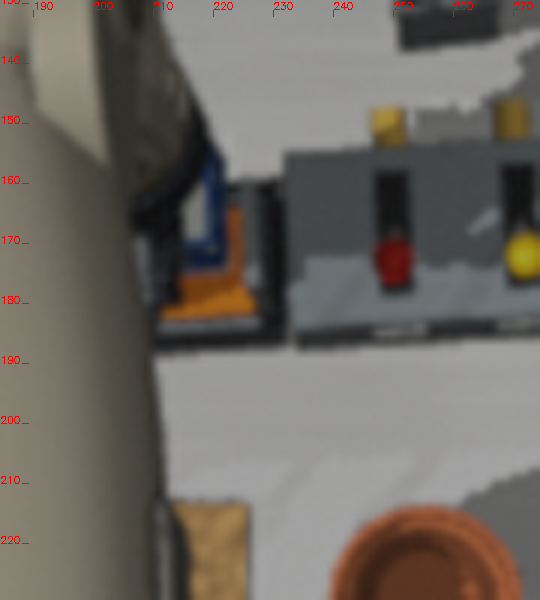

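View pics/f_s.png

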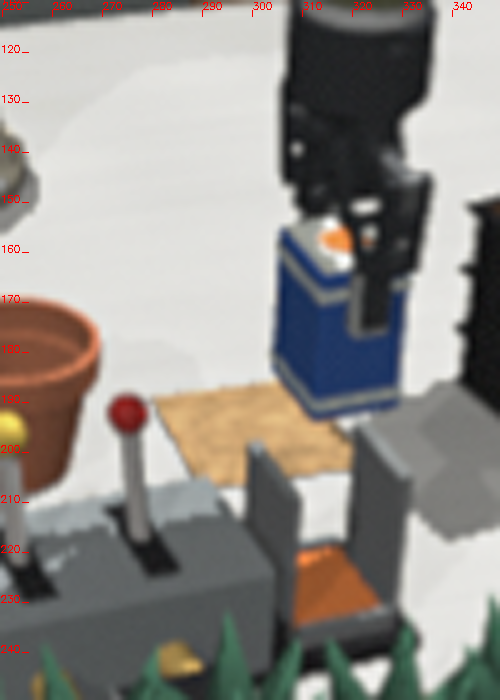

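```bash
python3 - <<'E'
from fit import *
T,S,s=pickle.load(open("c3.pkl","rb"))
off=np.array([1.2154,-1.007])
t=s["tcp_pos"]
for z in(.155,.157):
  p=[t[0]+.001,t[1],.071]
  V=[(.03,-.026,z),(.03,.026,z),(-.03,-.026,z)]
  print(z,((proj(S,w(p,V))+off+.5-[250,110])*5).round(1).tolist())
  print(fit([(S,V,px([(313,414),(398,402),(273,370)],5,250,110)-off)],p))
V=[(.03,-.026,.247),(-.03,-.026,.247)]
print(((proj(T,w(p,V))+.5-[185,130])*6).round(1).tolist())
E
```

```text
0.155 [[314.4, 426.5], [402.8, 409.8], [269.8, 370.0]]
(array([0.60694573, 0.13258619, 0.04485157]), array([[-0.1,  0.8],
       [ 0.7,  0.1],
       [-0.5, -1.7]]))
0.157 [[314.6, 423.3], [403.1, 406.7], [270.0, 366.9]]
(array([0.60984822, 0.13139524, 0.04368594]), array([[-0.1,  0.8],
       [ 0.7,  0.1],
       [-0.5, -1.7]]))
[[205.4, 118.2], [210.5, 242.3]]
```

Request:
step_arm:
  series:
    - [[0.05,0,-2],0,255]
    - [[0.05,0,-4],0,255]
    - [[0.05,0,-5],0,255]
    - [[0.05,0,-6],0,255]
    - [[0.05,0,-7],0,255]

```text
clock: 12.5
tcp_pos: [0.6141, 0.1301, 0.1348]
orientation: [0.008, 0.681, 0.732, 0.004]
wrist_force: [-0.5, 0.3, -4.1]
finger_gap: 0.0597
```

```bash
python3 - <<'E'
from h import *
import pickle
T=cam("top");S=cam("scene")
s=env.get_state(); q=s["orientation"];print(s["clock"],s["tcp_pos"],q,2*np.arctan2(q[2],q[1])-np.pi/2,s["finger_gap"],s["wrist_force"])
crop(T,185,140,245,210,8,"g_t.png"); crop(S,280,140,345,250,7,"g_s.png")
a=cv2.imread("pics/g_t.png");b=cv2.imread("pics/g_s.png");b=b[:600];c=np.zeros((600,935,3),np.uint8);c[:min(560,len(a)),:a.shape[1]]=a[:600];c[:len(b),480:480+b.shape[1]]=b;cv2.imwrite("pics/g.png",cv2.resize(c,(800,513)))
E
```

```text
12.6 [0.61319677 0.12994997 0.13358269] [0.00708853 0.68147273 0.73180387 0.00278678] 0.07119608423169854 0.059328189739803305 [-0.3437444  -0.16243316 -2.93351965]
```

View pics/g.png

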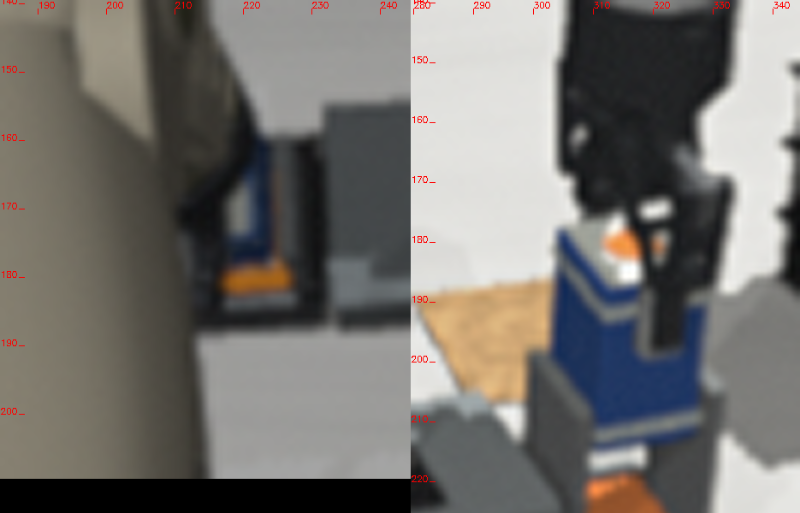

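Request:
step_arm:
  series:
    - [[0.05,0,-1.5],0,255]
    - [[0.05,0,-3],0,255]
    - [[0.05,0,-4.5],0,255]
    - [[0.05,0,-5.5],0,255]
    - [[0.05,0,-6],0,255]

```text
clock: 13.22
tcp_pos: [0.6132, 0.1299, 0.0725]
orientation: [0.007, 0.681, 0.732, 0.002]
wrist_force: [0.5, 0.1, -3.2]
finger_gap: 0.0596
```

Request:
step_arm:
  series:
    - [[0,0,-0.3],0,255]
    - [[0,0,-0.6],0,255]
    - [[0,0,-0.8],0,255]

```text
clock: 13.6
tcp_pos: [0.6134, 0.1299, 0.0649]
orientation: [0.007, 0.681, 0.732, 0.002]
wrist_force: [-1.1, -0.7, -1.0]
finger_gap: 0.0595
```

Request:
step_arm:
  series:
    - [[0,0,-0.15],0,255]
    - [[0,0,-0.15],0,255]

```text
clock: 13.85
tcp_pos: [0.6134, 0.1299, 0.0635]
orientation: [0.007, 0.681, 0.732, 0.003]
wrist_force: [-0.1, 0.2, -2.4]
finger_gap: 0.0595
```

Request:
step_arm:
  series:
    - [[0,0,-0.15],0,255]
    - [[0,0,-0.15],0,255]

```text
clock: 14.1
tcp_pos: [0.6134, 0.1299, 0.0632]
orientation: [0.007, 0.681, 0.732, 0.003]
wrist_force: [-3.3, -0.9, 5.9]
finger_gap: 0.0592
```

Request:
step_arm:
  series:
    - [[0,0,0],0,120]
    - [[0,0,0],0,60]
    - [[0,0,0],0,0]
    - [[0,0,0],0,0]

```text
clock: 14.6
tcp_pos: [0.6138, 0.1299, 0.0633]
orientation: [0.007, 0.681, 0.732, 0.003]
wrist_force: [-0.5, 0.5, 0.2]
finger_gap: 0.0853
```

Request:
step_arm:
  series:
    - [[0,0,3],0,0]
    - [[0,0,7],0,0]
    - [[0,0,12],0,0]
    - [[-4,0,16],0,0]
    - [[-9,0,17],0,0]

```text
clock: 15.22
tcp_pos: [0.5254, 0.13, 0.2363]
orientation: [0.009, 0.682, 0.732, 0.005]
wrist_force: [-0.7, 0.3, -0.3]
finger_gap: 0.0853
```

Request:
step_arm:
  series:
    - [[-5,0,0],0,255]
    - [[-10,-4,0],0,255]
    - [[-12,-8,0],0,255]
    - [[-12,-12,0],0,255]
    - [[-12,-14,0],0,255]

```text
clock: 15.85
tcp_pos: [0.4052, -0.0116, 0.2368]
orientation: [0.01, 0.682, 0.731, 0.006]
wrist_force: [0.5, -0.3, -0.2]
finger_gap: -0.0
```

```bash
python3 - <<'E'
from h import *
import pickle
T=cam("top");S=cam("scene")
s=env.get_state(); q=s["orientation"];print(s["clock"],s["tcp_pos"],q,2*np.arctan2(q[2],q[1])-np.pi/2,s["finger_gap"],s["wrist_force"])
pickle.dump((T,S,s),open("c4.pkl","wb"))
crop(T,185,130,325,230,5.5,"h_t.png"); crop(S,195,160,340,265,5.5,"h_s.png")
E
```

```text
15.95 [ 0.40557632 -0.01158655  0.23664295] [0.01001532 0.68278062 0.73053424 0.00548098] 0.06755105052914967 2.9089129713231544e-06 [ 0.63310351 -0.08301882 -0.50306977]
```

View pics/h_t.png

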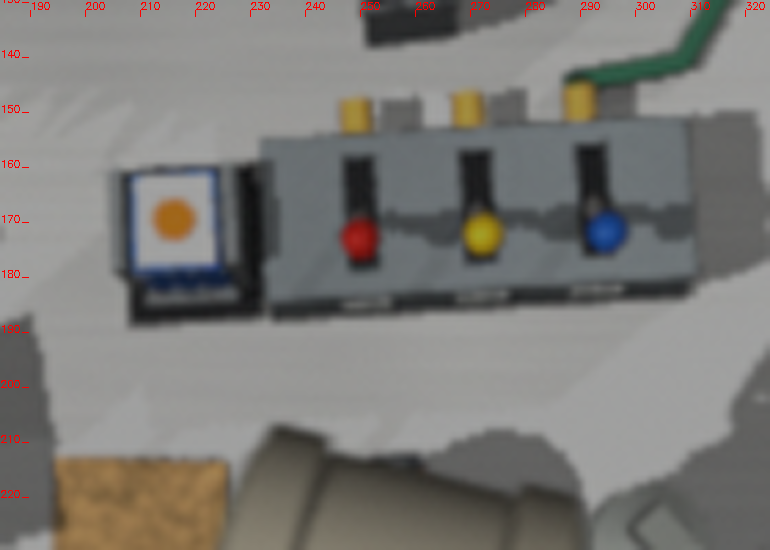

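View pics/h_s.png

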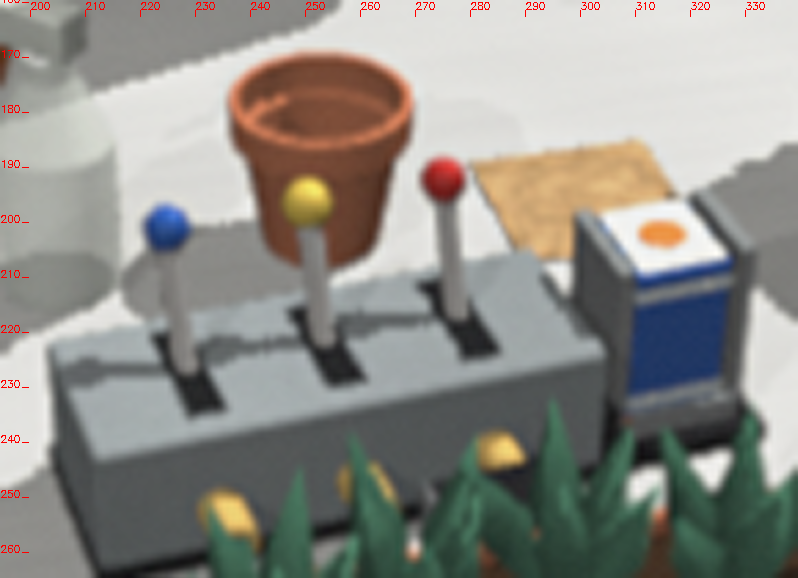

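```bash
python3 - <<'E'
from fit import *
T,S,s=pickle.load(open("c4.pkl","rb"))
off=np.array([1.2154,-1.007]); b=[.6236,.0105,.0707]
print("dot",tri([T,S],[px([(174,219)],5.5,185,130)[0],px([(662,234)],5.5,195,160)[0]-off]), "bay",w(b,[(0,.12,.104)]), onz(T,px([(174,219)],5.5,185,130),.104))
for n,y in(("red",.01),("yel",-.06),("blu",-.13)): print(n,w(b,[(-.075,y,.135),(-.05,y,.135),(.02,y,.135)]).round(4).tolist())
E
```

```text
dot [0.61331444 0.12930466 0.10647636] bay [[0.61512307 0.13020022 0.104     ]] [[0.61389332 0.13002807 0.104     ]]
red [[0.5481, 0.0152, 0.135], [0.573, 0.0169, 0.135], [0.6428, 0.0219, 0.135]]
yel [[0.553, -0.0546, 0.135], [0.578, -0.0529, 0.135], [0.6478, -0.0479, 0.135]]
blu [[0.558, -0.1245, 0.135], [0.5829, -0.1227, 0.135], [0.6527, -0.1178, 0.135]]
```

Request:
step_arm:
  series:
    - [[5,1,0],0,255]
    - [[10,2,-3],0,255]
    - [[13.5,2.7,-7],0,255]
    - [[13.5,2.7,-10],0,255]
    - [[13.5,2.7,-10.2],0,255]

```text
clock: 16.58
tcp_pos: [0.5386, 0.0166, 0.1319]
orientation: [0.008, 0.682, 0.731, 0.004]
wrist_force: [0.1, -0.3, 0.2]
finger_gap: 0.0
```

Request:
step_arm:
  series:
    - [[0.8,0.05,0],0,255]
    - [[1.6,0.1,0],0,255]
    - [[2.0,0.15,0],0,255]
    - [[2.0,0.15,0],0,255]

```text
clock: 17.08
tcp_pos: [0.5594, 0.018, 0.1327]
orientation: [0.008, 0.682, 0.731, 0.004]
wrist_force: [-0.0, -0.2, 0.0]
finger_gap: 0.0001
```

Request:
step_arm:
  series:
    - [[0.4,0,0],0,255]
    - [[0.8,0,0],0,255]
    - [[0.8,0,0],0,255]

```text
clock: 17.45
tcp_pos: [0.5677, 0.0179, 0.1327]
orientation: [0.008, 0.682, 0.731, 0.004]
wrist_force: [0.0, 0.2, 0.4]
finger_gap: 0.0
```

Request:
step_arm:
  series:
    - [[0.3,0,0],0,255]
    - [[0.4,0,0],0,255]

```text
clock: 17.7
tcp_pos: [0.5715, 0.0179, 0.1326]
orientation: [0.008, 0.682, 0.731, 0.004]
wrist_force: [-1.5, -0.4, 1.8]
finger_gap: -0.0003
```

Request:
step_arm:
  series:
    - [[0.3,0,0],0,255]
    - [[0.4,0,0],0,255]

```text
clock: 17.95
tcp_pos: [0.5742, 0.018, 0.1326]
orientation: [0.007, 0.682, 0.731, 0.003]
wrist_force: [-4.0, 0.3, 4.1]
finger_gap: -0.0002
```

Request:
step_arm:
  series:
    - [[0.25,0,0],0,255]
    - [[0.25,0,0],0,255]

```text
clock: 18.2
tcp_pos: [0.5757, 0.018, 0.1327]
orientation: [0.006, 0.682, 0.731, 0.003]
wrist_force: [-5.1, -0.0, 4.5]
finger_gap: 0.0
```

Request:
step_arm:
  series:
    - [[0.25,0,0],0,255]
    - [[0.25,0,0],0,255]

```text
clock: 18.45
tcp_pos: [0.5774, 0.0181, 0.1329]
orientation: [0.006, 0.682, 0.731, 0.002]
wrist_force: [-5.1, 0.5, 5.0]
finger_gap: 0.0002
```

Request:
step_arm:
  series:
    - [[0.25,0,0],0,255]
    - [[0.25,0,0],0,255]

```text
clock: 18.7
tcp_pos: [0.5783, 0.0182, 0.1331]
orientation: [0.005, 0.682, 0.731, 0.001]
wrist_force: [-7.9, 0.2, 7.8]
finger_gap: 0.0002
```

Request:
step_arm:
  series:
    - [[0.25,0,0],0,255]
    - [[0.25,0,0],0,255]

```text
clock: 18.95
tcp_pos: [0.5785, 0.0182, 0.1331]
orientation: [0.003, 0.682, 0.731, -0.0]
wrist_force: [-8.8, -1.8, 7.0]
finger_gap: 0.0004
```

Red stops hard after about 9 mm of travel, so it is blocked. I back off and try yellow.

Request:
step_arm:
  series:
    - [[-1.8,0,0],0,255]
    - [[-1.8,-5,0.1],0,255]
    - [[-1.2,-7.1,0.1],0,255]
    - [[-0.7,-7.1,0.1],0,255]
    - [[-0.7,-7.1,0.1],0,255]

```text
clock: 19.58
tcp_pos: [0.5722, -0.0524, 0.1339]
orientation: [0.003, 0.682, 0.731, -0.0]
wrist_force: [-0.5, 0.7, -0.5]
finger_gap: 0.0004
```

Request:
step_arm:
  series:
    - [[0.4,0,0],0,255]
    - [[0.6,0.05,0],0,255]

```text
clock: 19.82
tcp_pos: [0.5771, -0.0513, 0.134]
orientation: [0.003, 0.682, 0.731, -0.001]
wrist_force: [-6.5, -0.8, 5.7]
finger_gap: -0.0001
```

Request:
step_arm:
  series:
    - [[0.3,0,0],0,255]
    - [[0.3,0,0],0,255]

```text
clock: 20.08
tcp_pos: [0.5792, -0.0506, 0.1342]
orientation: [0.002, 0.682, 0.732, -0.002]
wrist_force: [-5.0, -0.9, 3.7]
finger_gap: -0.0004
```

Request:
step_arm:
  series:
    - [[0.3,0,0],0,255]
    - [[0.3,0,0],0,255]

```text
clock: 20.32
tcp_pos: [0.5816, -0.0501, 0.1344]
orientation: [0.002, 0.682, 0.732, -0.002]
wrist_force: [-5.3, -0.2, 4.1]
finger_gap: -0.0003
```

Request:
step_arm:
  series:
    - [[0.3,0,0],0,255]
    - [[0.3,0,0],0,255]

```text
clock: 20.58
tcp_pos: [0.5833, -0.0498, 0.1348]
orientation: [0.001, 0.681, 0.732, -0.003]
wrist_force: [-7.7, -0.7, 7.8]
finger_gap: 0.0002
```

Request:
step_arm:
  series:
    - [[0.3,-0.1,0],0,255]
    - [[0.3,-0.1,0],0,255]

```text
clock: 20.82
tcp_pos: [0.584, -0.0499, 0.1349]
orientation: [-0.001, 0.681, 0.732, -0.004]
wrist_force: [-11.0, 1.6, 8.6]
finger_gap: 0.0003
```

Yellow is blocked too, so I try blue.

Request:
step_arm:
  series:
    - [[-1.8,-0.1,0],0,255]
    - [[-1.8,-5,-0.1],0,255]
    - [[-1.2,-7.4,-0.1],0,255]
    - [[-0.7,-7.4,-0.1],0,255]
    - [[-0.7,-7.4,-0.1],0,255]

```text
clock: 21.45
tcp_pos: [0.5776, -0.1236, 0.1336]
orientation: [-0.001, 0.681, 0.732, -0.004]
wrist_force: [-0.8, 0.1, 0.4]
finger_gap: 0.0002
```

Request:
step_arm:
  series:
    - [[0.3,0,0],0,255]
    - [[0.5,0.0,0],0,255]

```text
clock: 21.7
tcp_pos: [0.5811, -0.1227, 0.1342]
orientation: [-0.002, 0.681, 0.732, -0.005]
wrist_force: [-8.2, -1.4, 8.0]
finger_gap: 0.0001
```

Request:
step_arm:
  series:
    - [[0.3,0,0],0,255]
    - [[0.4,0,0],0,255]

```text
clock: 21.95
tcp_pos: [0.5838, -0.1219, 0.135]
orientation: [-0.003, 0.681, 0.733, -0.006]
wrist_force: [-6.8, -1.2, 7.3]
finger_gap: -0.0001
```

Request:
step_arm:
  series:
    - [[0.3,0,0],0,255]
    - [[0.4,0,0],0,255]

```text
clock: 22.2
tcp_pos: [0.5867, -0.121, 0.1356]
orientation: [-0.003, 0.68, 0.733, -0.007]
wrist_force: [-5.9, -0.3, 7.2]
finger_gap: 0.0004
```

Request:
step_arm:
  series:
    - [[0.3,0,0],0,255]
    - [[0.3,0,0],0,255]

```text
clock: 22.45
tcp_pos: [0.5889, -0.1202, 0.1361]
orientation: [-0.004, 0.68, 0.733, -0.008]
wrist_force: [-4.7, -2.2, 4.3]
finger_gap: 0.0
```

Request:
step_arm:
  series:
    - [[0.3,0,0],0,255]
    - [[0.3,0,0],0,255]

```text
clock: 22.7
tcp_pos: [0.5913, -0.1193, 0.1366]
orientation: [-0.004, 0.679, 0.734, -0.009]
wrist_force: [-4.7, -1.1, 3.5]
finger_gap: 0.0001
```

Request:
step_arm:
  series:
    - [[0.3,0,0],0,255]
    - [[0.3,0,0],0,255]

```text
clock: 22.95
tcp_pos: [0.5939, -0.1186, 0.1368]
orientation: [-0.004, 0.679, 0.734, -0.009]
wrist_force: [-4.6, -1.4, 3.1]
finger_gap: 0.0001
```

Request:
step_arm:
  series:
    - [[0.4,-0.1,0],0,255]
    - [[0.4,-0.1,0],0,255]

```text
clock: 23.2
tcp_pos: [0.5978, -0.1187, 0.1368]
orientation: [-0.005, 0.679, 0.734, -0.009]
wrist_force: [-3.8, 0.4, 3.3]
finger_gap: -0.0002
```

Blue is past the blocking range and still free, so I push it on.

Request:
step_arm:
  series:
    - [[0.5,0,0],0,255]
    - [[1.0,0,0],0,255]
    - [[1.5,0,0],0,255]
    - [[2,0,0],0,255]
    - [[2.5,0,0],0,255]

```text
clock: 23.82
tcp_pos: [0.6232, -0.1184, 0.1365]
orientation: [-0.005, 0.679, 0.734, -0.008]
wrist_force: [-2.7, 2.6, 1.8]
finger_gap: -0.0
```

Request:
step_arm:
  series:
    - [[0.5,0,0],0,255]
    - [[1.0,0,0],0,255]
    - [[1.5,0,0],0,255]
    - [[1.5,0,0],0,255]

```text
clock: 24.32
tcp_pos: [0.6387, -0.1187, 0.1361]
orientation: [-0.005, 0.679, 0.734, -0.008]
wrist_force: [-1.5, -0.3, -1.0]
finger_gap: 0.0001
```

Request:
step_arm:
  series:
    - [[0.3,0,0],0,255]
    - [[0.3,0,0],0,255]

```text
clock: 24.58
tcp_pos: [0.6404, -0.1188, 0.1359]
orientation: [-0.006, 0.679, 0.734, -0.009]
wrist_force: [-5.5, 0.9, 0.4]
finger_gap: -0.0002
```

Request:
step_arm:
  series:
    - [[0.3,0,0],0,255]
    - [[0.3,0,0],0,255]

```text
clock: 24.82
tcp_pos: [0.6407, -0.1188, 0.1358]
orientation: [-0.008, 0.679, 0.734, -0.011]
wrist_force: [-11.3, 0.5, 3.8]
finger_gap: -0.0004
```

Request:
step_arm:
  series:
    - [[0.3,0,0],0,255]
    - [[0.3,0,0],0,255]

```text
clock: 25.08
tcp_pos: [0.6407, -0.1188, 0.1358]
orientation: [-0.01, 0.679, 0.734, -0.013]
wrist_force: [-12.2, 0.3, 5.0]
finger_gap: 0.0
```

Blue is at its end stop. Next I try yellow again.

Request:
step_arm:
  series:
    - [[-4,0,0],0,255]
    - [[-7.5,0,0],0,255]
    - [[-7.7,4,-0.2],0,255]
    - [[-6.6,6.5,-0.2],0,255]
    - [[-6.1,6.5,-0.2],0,255]

```text
clock: 25.7
tcp_pos: [0.5814, -0.0527, 0.1349]
orientation: [-0.008, 0.678, 0.735, -0.012]
wrist_force: [0.4, -0.4, 0.1]
finger_gap: 0.0001
```

Request:
step_arm:
  series:
    - [[0.3,0,0],0,255]
    - [[0.4,0,0],0,255]

```text
clock: 25.95
tcp_pos: [0.5837, -0.0532, 0.135]
orientation: [-0.01, 0.678, 0.734, -0.013]
wrist_force: [-8.0, 1.7, 6.3]
finger_gap: -0.0001
```

Request:
step_arm:
  series:
    - [[0.3,0,0],0,255]
    - [[0.3,0,0],0,255]

```text
clock: 26.2
tcp_pos: [0.5839, -0.0533, 0.1351]
orientation: [-0.012, 0.679, 0.734, -0.015]
wrist_force: [-10.1, 3.2, 7.5]
finger_gap: 0.0005
```

Request:
step_arm:
  series:
    - [[0.25,0,0],0,255]
    - [[0.25,0,0],0,255]

```text
clock: 26.45
tcp_pos: [0.5838, -0.0533, 0.1352]
orientation: [-0.015, 0.679, 0.734, -0.016]
wrist_force: [-9.5, 3.7, 6.3]
finger_gap: -0.0001
```

Yellow is still blocked, so I try red.

Request:
step_arm:
  series:
    - [[-1.8,0,0],0,255]
    - [[-2.2,4,-0.1],0,255]
    - [[-1.6,7,-0.1],0,255]
    - [[-1.0,7,-0.1],0,255]
    - [[-0.9,7,-0.1],0,255]

```text
clock: 27.08
tcp_pos: [0.5759, 0.0156, 0.1343]
orientation: [-0.014, 0.679, 0.734, -0.016]
wrist_force: [0.4, -0.1, 0.1]
finger_gap: -0.0002
```

Request:
step_arm:
  series:
    - [[0.3,0,0],0,255]
    - [[0.4,0,0],0,255]

```text
clock: 27.32
tcp_pos: [0.5788, 0.0148, 0.1343]
orientation: [-0.015, 0.68, 0.733, -0.016]
wrist_force: [-5.7, 0.9, 4.5]
finger_gap: 0.0003
```

Request:
step_arm:
  series:
    - [[0.3,0,0],0,255]
    - [[0.4,0,0],0,255]

```text
clock: 27.58
tcp_pos: [0.5817, 0.0142, 0.1345]
orientation: [-0.016, 0.68, 0.733, -0.017]
wrist_force: [-5.9, -0.1, 4.6]
finger_gap: -0.0001
```

Request:
step_arm:
  series:
    - [[0.3,0,0],0,255]
    - [[0.3,0,0],0,255]

```text
clock: 27.82
tcp_pos: [0.5839, 0.0136, 0.1347]
orientation: [-0.016, 0.68, 0.733, -0.018]
wrist_force: [-5.7, 1.1, 4.0]
finger_gap: -0.0003
```

Red is free now.

Request:
step_arm:
  series:
    - [[0.5,0.1,0],0,255]
    - [[1.0,0.2,0],0,255]
    - [[1.5,0.3,0],0,255]
    - [[2,0.4,0],0,255]
    - [[2.5,0.5,0],0,255]

```text
clock: 28.45
tcp_pos: [0.6094, 0.0182, 0.1346]
orientation: [-0.016, 0.68, 0.733, -0.018]
wrist_force: [-2.4, -2.5, 2.5]
finger_gap: 0.0002
```

Request:
step_arm:
  series:
    - [[0.5,0,0],0,255]
    - [[1.0,0.1,0],0,255]
    - [[1.5,0.1,0],0,255]
    - [[1.9,0.1,0],0,255]
    - [[1.9,0.1,0],0,255]

```text
clock: 29.08
tcp_pos: [0.6286, 0.0195, 0.1341]
orientation: [-0.016, 0.68, 0.733, -0.018]
wrist_force: [-2.6, 0.6, -2.2]
finger_gap: -0.0002
```

Request:
step_arm:
  series:
    - [[0.3,0,0],0,255]
    - [[0.4,0,0],0,255]

```text
clock: 29.32
tcp_pos: [0.6297, 0.0196, 0.134]
orientation: [-0.018, 0.68, 0.733, -0.02]
wrist_force: [-12.6, -1.3, 3.2]
finger_gap: -0.0002
```

Request:
step_arm:
  series:
    - [[0.3,0,0],0,255]
    - [[0.3,0,0],0,255]

```text
clock: 29.58
tcp_pos: [0.6296, 0.0196, 0.134]
orientation: [-0.02, 0.68, 0.733, -0.022]
wrist_force: [-11.3, -0.9, 2.7]
finger_gap: -0.0002
```

Request:
step_arm:
  series:
    - [[-3,0,0],0,255]
    - [[-6,-0.5,0],0,255]
    - [[-6,-4,0.1],0,255]
    - [[-5.3,-7.2,0.1],0,255]
    - [[-4.9,-7.3,0.1],0,255]

```text
clock: 30.2
tcp_pos: [0.5826, -0.0557, 0.1363]
orientation: [-0.018, 0.681, 0.732, -0.021]
wrist_force: [-3.2, -2.4, 1.4]
finger_gap: -0.0002
```

Request:
step_arm:
  series:
    - [[0.3,0,0],0,255]
    - [[0.5,0.05,0],0,255]

```text
clock: 30.45
tcp_pos: [0.5877, -0.0548, 0.1371]
orientation: [-0.018, 0.681, 0.732, -0.021]
wrist_force: [-4.3, -0.7, 3.2]
finger_gap: 0.0001
```

Request:
step_arm:
  series:
    - [[0.3,0.05,0],0,255]
    - [[0.4,0.05,0],0,255]

```text
clock: 30.7
tcp_pos: [0.5919, -0.0537, 0.1372]
orientation: [-0.018, 0.681, 0.732, -0.021]
wrist_force: [-3.9, -1.1, 3.4]
finger_gap: 0.0
```

Request:
step_arm:
  series:
    - [[0.3,0.05,0],0,255]
    - [[0.4,0.1,0],0,255]

```text
clock: 30.95
tcp_pos: [0.5962, -0.0524, 0.1372]
orientation: [-0.018, 0.681, 0.732, -0.021]
wrist_force: [-4.5, -1.1, 2.6]
finger_gap: -0.0001
```

Yellow is free. I push it to its end, expected near x 0.635.

Request:
step_arm:
  series:
    - [[0.5,0.05,-0.05],0,255]
    - [[1.0,0.1,-0.1],0,255]
    - [[1.5,0.15,-0.1],0,255]
    - [[2,0.2,-0.1],0,255]
    - [[2.5,0.2,-0.1],0,255]

```text
clock: 31.58
tcp_pos: [0.6216, -0.0502, 0.1359]
orientation: [-0.018, 0.681, 0.732, -0.02]
wrist_force: [-2.5, 0.7, 2.5]
finger_gap: 0.0002
```

Request:
step_arm:
  series:
    - [[0.5,0,0],0,255]
    - [[1.0,0.1,0],0,255]
    - [[1.2,0.1,0],0,255]
    - [[1.2,0.1,0],0,255]

```text
clock: 32.08
tcp_pos: [0.6337, -0.0491, 0.1356]
orientation: [-0.018, 0.68, 0.732, -0.02]
wrist_force: [-2.6, 0.7, -1.3]
finger_gap: -0.0003
```

Request:
step_arm:
  series:
    - [[0.3,0,0],0,255]
    - [[0.4,0,0],0,255]

```text
clock: 32.33
tcp_pos: [0.635, -0.0491, 0.1355]
orientation: [-0.02, 0.68, 0.732, -0.022]
wrist_force: [-11.2, -0.3, 3.0]
finger_gap: 0.0
```

Request:
step_arm:
  series:
    - [[0.3,0,0],0,255]
    - [[0.3,0,0],0,255]

```text
clock: 32.58
tcp_pos: [0.635, -0.049, 0.1355]
orientation: [-0.022, 0.681, 0.732, -0.024]
wrist_force: [-10.6, -0.4, 3.6]
finger_gap: -0.0003
```

All three levers are at their end stops. I retreat and check.

Request:
step_arm:
  series:
    - [[-3,0,0],0,255]
    - [[-6,0,2],0,255]
    - [[-10,0,7],0,255]
    - [[-15,0,12],0,255]
    - [[-20,0,14],0,255]

```text
clock: 33.2
tcp_pos: [0.4366, -0.0496, 0.2785]
orientation: [-0.019, 0.681, 0.732, -0.022]
wrist_force: [0.1, -0.4, 1.3]
finger_gap: -0.0002
```

```bash
python3 - <<'E'
from h import *
import pickle
T=cam("top");S=cam("scene")
s=env.get_state(); print(s["clock"],s["tcp_pos"],s["wrist_force"])
pickle.dump((T,S,s),open("c5.pkl","wb"))
crop(T,185,130,325,230,5.5,"i_t.png"); crop(S,195,160,340,265,5.5,"i_s.png")
cv2.imwrite("pics/i_full.png",np.hstack([cv2.resize(T["im"],(400,300)),cv2.resize(S["im"],(400,300))])[:,:,::-1])
E
```

```text
33.3 [ 0.43356155 -0.04898025  0.28040897] [ 1.08779499 -0.85877066 -0.86776751]
```

View pics/i_t.png

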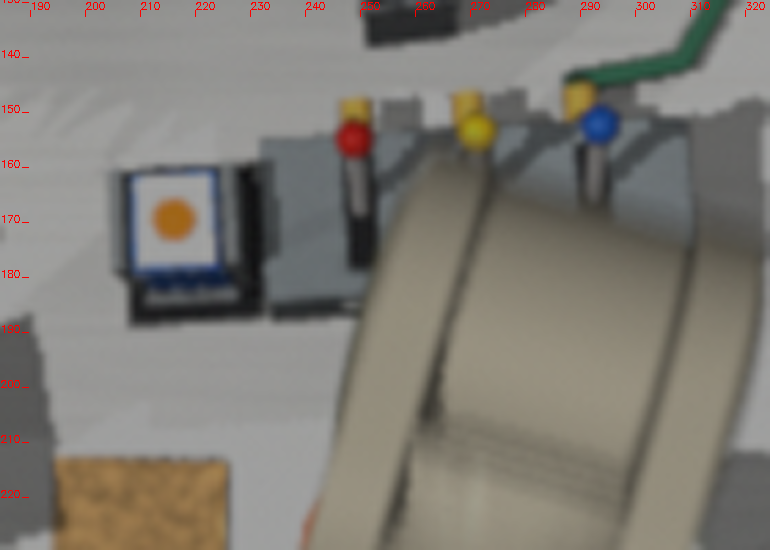

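View pics/i_s.png

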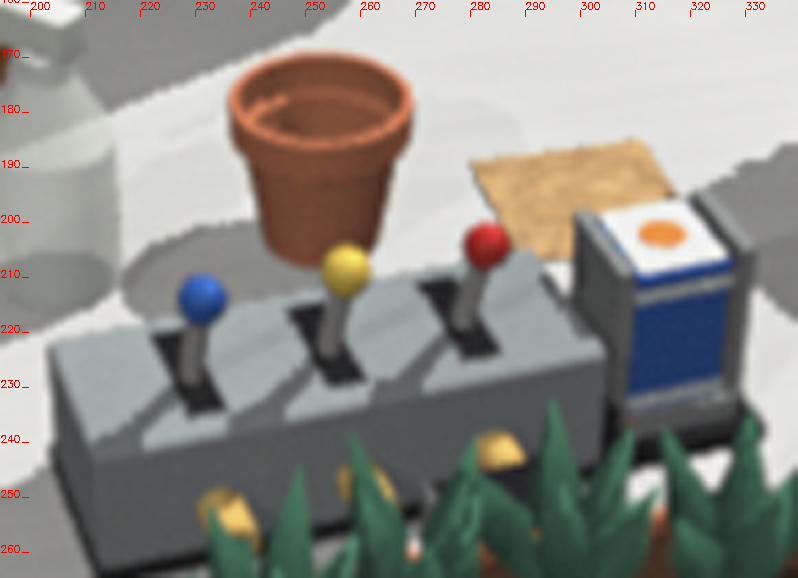

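View pics/i_full.png

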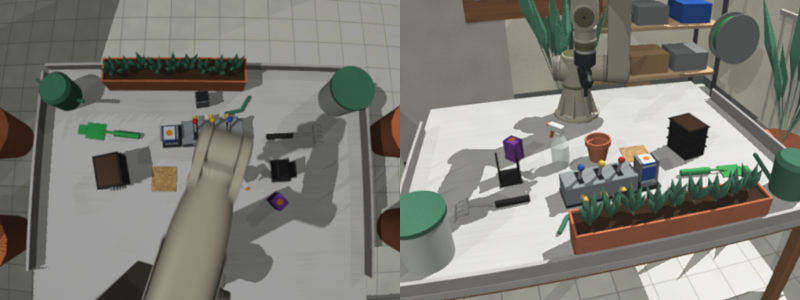

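```bash
python3 - <<'E'
from fit import *
T,S,s=pickle.load(open("c5.pkl","rb")); off=np.array([1.2154,-1.007]); b=np.array([.6236,.0105,.0707])
for n,a,c in(("red",(354,139),(487,246)),("yel",(477,131),(346,271)),("blu",(600,123),(202,299))):
    P=tri([T,S],[px([a],5.5,185,130)[0],px([c],5.5,195,160)[0]-off]); d=P[:2]-b[:2]; print(n,P.round(4),"bank x",round(d@[np.cos(b[2]),np.sin(b[2])],4))
env.hand_in(); print(env.get_state()["clock"])
E
```

```text
red [0.6541 0.0231 0.144 ] bank x 0.0313
yel [ 0.6593 -0.0471  0.1452] bank x 0.0316
blu [ 0.665  -0.117   0.1453] bank x 0.0323
the job is handed in; nothing more can be done
the job is handed in; nothing more can be done
```

The cartridge is upright and fully seated in the bay, and all three levers are fully over. I handed the job in at about 33 s on the clock.

- **Cartridge:** I lifted it out of the stand by its 52 mm faces, set it down on the mat, took it again by its 60 mm faces and lowered it into the bay. It touched the floor at the height I had predicted (TCP about 63 mm). Afterwards its top measured 104–106 mm above the bench; 104 mm means seated and 112 mm would mean the plate was still up.
- **Levers:** the order was blue, then red, then yellow. A blocked lever was only pressed until it stopped (about 8 to 11 N sideways) and then released. The last pictures put the knobs at +31.3 mm (red), +31.6 mm (yellow) and +32.3 mm (blue) along the bank's x; fully over is +31.2 mm.
- **Bystanders:** nothing looks moved in the last pictures, judged by eye only. In the top view the arm hid the pot and the spray bottle, but both show in the scene view.
- **Disagreements:** the scene camera was about 1 px off from the top camera and from the known fingertip position. I corrected for this, and the remaining errors were about 2 mm. The tool also tilted up to about 3.7° from vertical while pushing the levers, with no effect I could see.

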